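# Start two of three bench stirrers

## Task

Three identical magnetic stirrers stand on the lab bench. Press the oblong start key of the stirrer under the conical flask gently all the way down, then the oblong start key of the stirrer under the beaker, and withdraw. Leave the round heating keys, the stirrer under the low dish, the glassware and everything else on the bench alone.

Things in the scene. Friction and masses are not known exactly. Their poses are not given: they have to be found in the camera images.
- stirrer_a: The stirrer that carries the conical flask; one of three alike, fixed, order along the bench varies. White housing 210 (x) x 130 (y) mm. Front deck at the -x end (robot's side): 62 mm deep, top at 42 mm height. Behind it 60 mm high, with a round steel plate 116 mm across, top at 66 mm, centred 35 mm to +x. Origin: centre of the underside; x from deck to plate, z up.
- stirrer_b: The stirrer that carries the beaker; one of three alike, fixed, order along the bench varies. White housing 210 (x) x 130 (y) mm. Front deck at the -x end (robot's side): 62 mm deep, top at 42 mm height. Behind it 60 mm high, with a round steel plate 116 mm across, top at 66 mm, centred 35 mm to +x. Origin: centre of the underside; x from deck to plate, z up.
- stirrer_c: The stirrer that carries the low dish; one of three alike, fixed, order along the bench varies. White housing 210 (x) x 130 (y) mm. Front deck at the -x end (robot's side): 62 mm deep, top at 42 mm height. Behind it 60 mm high, with a round steel plate 116 mm across, top at 66 mm, centred 35 mm to +x. Origin: centre of the underside; x from deck to plate, z up.
- start_a (a joint): Start key of the stirrer that carries the conical flask, in m: 0 = off (key top 8 mm proud of the deck, 50 mm above the bench), 0.006 = pressed fully home = on (2 mm proud). It slides straight down against about 3 N of friction, has no spring and stays where it is left. At the bottom is a hard stop; the key stands 30 N.
- start_a_top (a point): Centre of the top face of that start key: the oblong grey bar, 40 mm along the stirrer's y and 18 mm along its x, 78 mm to -x and 30 mm to +y (left, seen from the robot) of the stirrer's origin. Its axes are the stirrer's; it moves with the key.
- heat_a (a joint): Heating key of the same stirrer (with the conical flask), in m: 0 = off, 0.006 = on; same height, friction and travel as the start key. To be left off.
- heat_a_top (a point): Centre of the top of that heating key: the small round grey one, 18 mm across, 78 mm to -x and 40 mm to -y (right, seen from the robot) of the stirrer's origin.
- start_b (a joint): Start key of the stirrer that carries the beaker, in m: 0 = off (key top 8 mm proud of the deck, 50 mm above the bench), 0.006 = pressed fully home = on (2 mm proud). It slides straight down against about 3 N of friction, has no spring and stays where it is left. At the bottom is a hard stop; the key stands 30 N.
- start_b_top (a point): Centre of the top face of that start key: the oblong grey bar, 40 mm along the stirrer's y and 18 mm along its x, 78 mm to -x and 30 mm to +y (left, seen from the robot) of the stirrer's origin. Its axes are the stirrer's; it moves with the key.
- heat_b (a joint): Heating key of the same stirrer (with the beaker), in m: 0 = off, 0.006 = on; same height, friction and travel as the start key. To be left off.
- heat_b_top (a point): Centre of the top of that heating key: the small round grey one, 18 mm across, 78 mm to -x and 40 mm to -y (right, seen from the robot) of the stirrer's origin.
- start_c (a joint): Start key of the stirrer that carries the low dish, in m: 0 = off (key top 8 mm proud of the deck, 50 mm above the bench), 0.006 = pressed fully home = on (2 mm proud). It slides straight down against about 3 N of friction, has no spring and stays where it is left. At the bottom is a hard stop; the key stands 30 N.
- start_c_top (a point): Centre of the top face of that start key: the oblong grey bar, 40 mm along the stirrer's y and 18 mm along its x, 78 mm to -x and 30 mm to +y (left, seen from the robot) of the stirrer's origin. Its axes are the stirrer's; it moves with the key.
- heat_c (a joint): Heating key of the same stirrer (with the low dish), in m: 0 = off, 0.006 = on; same height, friction and travel as the start key. To be left off.
- heat_c_top (a point): Centre of the top of that heating key: the small round grey one, 18 mm across, 78 mm to -x and 40 mm to -y (right, seen from the robot) of the stirrer's origin.
- flask: Conical flask of amber glass, loose, 105 mm high, 66 mm across the foot, neck 26 to 32 mm across; stands on the plate of stirrer_a. Origin: centre of its underside.
- beaker: Straight open beaker of amber glass, loose, 80 mm high, 60 mm across (64 at the lip); stands on the plate of stirrer_b. Origin: centre of its underside.
- dish: Wide low open dish of amber glass, loose, 35 mm high, 92 mm across; stands on the plate of stirrer_c. Origin: centre of its underside.
- jar: Bystander: small capped amber jar, loose, 46 mm across, 62 mm high, on the bench in front of the stirrers. Origin: centre of its underside.
- spatula: Bystander: slim steel spatula, loose, 160 mm long, up to 13 mm wide and 6 mm high, lying on the bench in front of the stirrers. Origin: its middle; its x axis runs along it.
- cup: Bystander: small white open plastic cup, loose, 54 mm across, 40 mm high, on the bench to the right. Origin: centre of its underside.
- wash_bottle: Bystander: white plastic bottle, loose, 64 mm across, 150 mm high, on the bench to the left. Origin: centre of its underside.
There are look-alikes about, which are no part of the job. What is shaped like the stirrer_b but yellow is not meant.

How it is judged (in metres and radians):
On the way, in this order (a step that is already met when the one before it is completed fails the run):
1. the start key under the flask is pressed home, the beaker's still off (value of joint start_a above 0.0045 m and value of joint start_b below 0.001 m), for 0.1 s.
2. the start key under the beaker is pressed home too (value of joint each of start_a, start_b above 0.0045 m), for 0.1 s.
At the end, for the whole second after the job is handed in: Start keys under the flask and the beaker at least 4.5 mm down (of 6 mm), flask's first; heating keys and the dish stirrer's start key within 1 mm of off; glassware and bystanders upright and within 10 mm of where they began, glassware at rest (all of step 2 and value of joint each of heat_a, heat_b, heat_c, start_c below 0.001 m and distance of each of flask, beaker, dish, jar, spatula, cup, wash_bottle from where it was at the start of the episode below 0.01 m and angle between each of flask, beaker, dish, jar, cup, wash_bottle's own z axis and vertical below 0.1 rad and linear speed of each of flask, beaker, dish below 0.02 m/s); the robot touches nothing.
It fails at once if the beaker's start key is pressed (over 2 mm) before the flask's is on (value of joint start_b above 0.002 m and value of joint start_a below 0.0045 m).
It fails at once if a heating key, or the start key under the dish, is pressed (over 1.5 mm) (value of joint any of heat_a, heat_b, heat_c, start_c above 0.0015 m).
It fails at once if a start key is pressed roughly (over 30 N) (contact force between anything else and start_a_c0 above 30 N or contact force between anything else and start_b_c0 above 30 N).
It fails at once if glassware or a bystander is pushed, lifted or carried (over 15 mm) or tipped (distance of any of flask, beaker, dish, jar, spatula, cup, wash_bottle from where it was at the start of the episode above 0.015 m or angle between any of flask, beaker, dish, jar, cup, wash_bottle's own z axis and vertical above 0.25 rad).
It also fails if it takes over 48 s, if anything falls off the work surface, if the arm or the gripper's body presses on something with over 40 N, if the wrist force passes 120 N, or if a joint passes its speed limit or range.

## Robot

A 6-joint arm with a two-finger parallel gripper is mounted at the origin on the work surface. World frame = base frame: x ahead of the robot, y to its left, z up, the work surface at z = 0. Lengths are in mm, angles in degrees, forces in N, time in s.
With the tool pointing down it reaches from about 350 to 850 mm from the base axis. Payload 8.1 kg.
Tool frame: the origin (TCP) lies midway between the tips of the shut fingers; the grasp point (between the pads) lies 19 mm behind it; z points along the fingers, y is the direction in which the jaws open and shut (so a half turn about z gives the same grasp; the last joint's range is limited). The gripper opens to 85 mm and grips with 20 to 120 N. Pads are 22 mm wide; open, the fingers measure 114 mm over their backs; the gripper's body (76 mm by 85 mm) begins 54 mm behind the grasp point. The pads swing forward as they close: fully open they stand 13 mm farther back than shut.
Start: joints at [-80.122, 7.471, 85.268, -0, 87.261, -4.893], TCP at [152.993, -580.171, 231.292] pointing down, gripper open.
Joint ranges: [-169.43, 169.43], [-51.17, 129.36], [1.28, 143.12], [-76.62, 256.62], [0, 156.53], [-152.29, 152.29]. Speed limits (degrees/s): [136.94, 136.94, 159.86, 180, 180, 180].

## Interface

Orientations are given as [roll, pitch, yaw] about the fixed x, y, z axes, in that order (R = Rz(yaw) Ry(pitch) Rx(roll)).
In Python, from bench import telemetry, snapshot, camera_params, job gives the robot as it stands. The module is installed in compiled form; this text tells all that it offers.
- The arm moves only by the shell command python3 -m jog 'ROWS' [FORCE]. ROWS is JSON, a list that holds one entry, the list of rows, each a list of 7 numbers: the shift along the tool's x, y, z in units of 50 mm (1.0 is 50 mm), then the turn, a rotation vector about the tool's x, y, z in units of 2 pi rad (1.0 is 2 pi rad), then the opening, from 0 (shut) to 1 (fully open). In form: [[[dx, dy, dz, rx, ry, rz, claw], ...]]. A call has 1 to 12 rows; each row shifts and turns the commanded pose from where the row before left it, along the tool's axes as they then stand; what a row does not reach is not made up. A row lasts 1/8 s, in which the tool goes at most 62.5 mm and 10.7 degrees, less where a joint would pass 70% of its speed; a pose out of reach is approached as far as the arm can. A call with a number of a shift or a turn outside -1 to 1 is refused whole. A call with a gripper value outside its range is refused whole. The fingers move at their own pace and stop on an object; FORCE is the grip in N (left out, the last holds). Time passes only in rows, so rows that do not move let the fingers close. It gives the time, the measured TCP pose, the force and the opening at its end, in the units of the state.
- telemetry.sense(): the state, without advancing time (a new reading comes with each control period).
- snapshot(name): name is "scene" or "top" or "wrist"; returns (picture, depth): 480x640x3 uint8, red, green, blue; 480x640 float32, mm along the optical axis (not along the pixel's ray), 0 where there is no reading.
- camera_params(name): a dict with "K" (3x3 intrinsics, pixels), "extrinsics" (4x4, takes a point from camera to world coordinates). Camera axes: x right, y down, z forward; pixel columns grow to the right and rows downward; lengths in mm; the calibration is good to about 2 mm. A picture is of the moment at which its call begins: read the wrist's pose just before it. camera_params takes no time and is no camera call; for the wrist camera it gives the pose at the moment of the call.
- job.hand_in(): hands the job in, once; it reports no verdict.
The state is a dict: "time": time; "joint_pos": joint angles; "qd": joint speeds; "joint_efforts": joint torques, N m; "tool_pos": TCP position; "tcp_rot": TCP orientation; "ft_force": force on the tool from outside, world axes, zero at the start; "wrist_torque": the same for the moment, N m; "finger_gap": finger opening in mm.
Only numpy, scipy, OpenCV 4.12 (cv2) and the standard library are available. Lean on these libraries where they do the work, as an engineer would, in place of code of your own. Each camera call takes 0.05 s, during which the arm holds its last target. There are 200 camera calls.

## Working session

There is one attempt and no reset: what is moved stays moved. The work goes in short steps, Python scripts to look and compute and a shell command to move; the robot and the scene stay as the last step left them, time stands still between calls to the robot, and variables do not carry over. Pictures are saved under pics/ and viewed, about 8 in all and at most 12, crops included, and the job is handed in when it is done.

```bash
mkdir -p pics; cat > h.py <<'E'
import numpy as np, cv2
from bench import telemetry, snapshot, camera_params, job
def shot(n,f):
    p,d=snapshot(n); cv2.imwrite(f'pics/{f}.png',p[:,:,::-1]); np.save(f'pics/{f}.npy',d); return p,d
def world(n,f,u,v,z=None):
    c=camera_params(n);K=np.array(c['K']);T=np.array(c['extrinsics'])
    r=np.linalg.inv(K)@[u,v,1]
    if z is None:
        d=np.load(f'pics/{f}.npy')[int(v),int(u)]
    else: d=(z-T[2,3])/(T[:3,:3]@r)[2]
    return (T@np.r_[r*d,1])[:3].round(1)
E
python3 - <<'E'
from h import *
shot('top','top1'); shot('scene','sc1'); s=telemetry.sense(); print(s['tool_pos'],s['tcp_rot'],s['time'],s['ft_force'],s['finger_gap'])
E
```

```text
[ 152.88464368 -579.64780767  230.28590393] [-1.79898800e+02 -7.97230218e-03  1.47706970e+01] 0.1 [-0.37624237  1.40187082 -0.96310412] 85.44850240800918
```

View pics/top1.png

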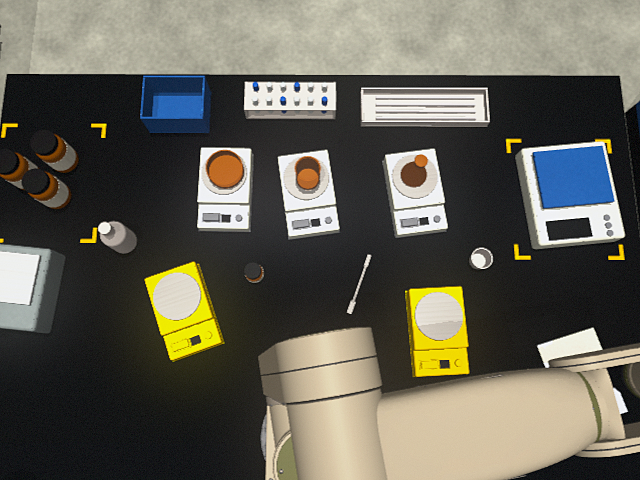

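View pics/sc1.png

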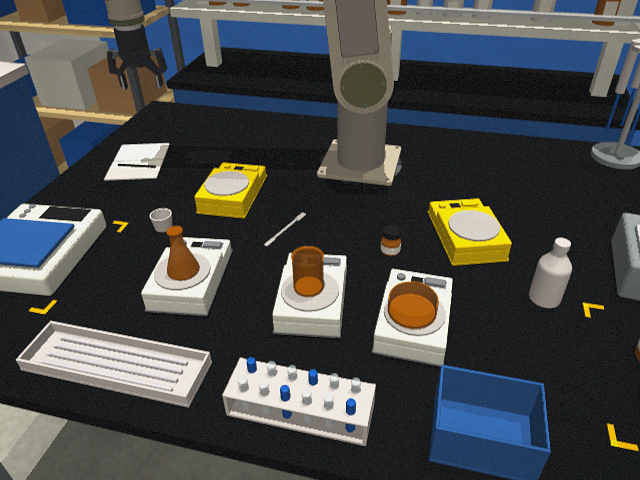

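The top view (up is +x, left is +y) shows the dish stirrer at left (225,190), the beaker stirrer in the middle (308,193) and the flask stirrer at right (415,192). The start keys are near (210,217), (299,223) and (408,219). I'll enlarge the two deck areas.

```bash
python3 - <<'E'
from h import *
p=cv2.imread('pics/top1.png')
a=cv2.resize(p[195:245,275:350],None,fx=8,fy=8,interpolation=cv2.INTER_CUBIC)[:300]
b=cv2.resize(p[195:245,380:455],None,fx=8,fy=8,interpolation=cv2.INTER_CUBIC)[:300]
cv2.imwrite('pics/crop1.png',np.vstack([a,b]))
print(world('top','top1',299,223,50),world('top','top1',299,223),world('top','top1',407,220,50),world('top','top1',407,220))
E
```

```text
[515.1  30.3  50. ] [514.9  30.3  51.1] [ 523.8 -241.3   50. ] [ 522.8 -240.6   53.5]
```

View pics/crop1.png

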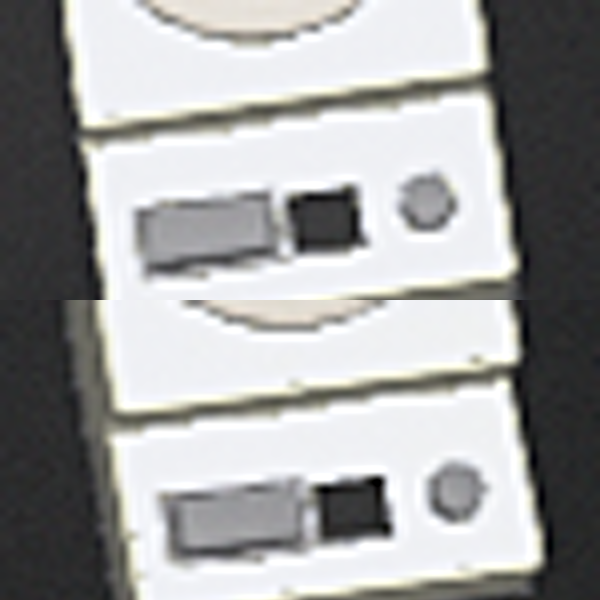

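Keys in the full top image: the beaker's start key centre is at (300.3,223.3) and the flask's is at (408.6,221.9). The round keys are at (328.3,219.8) and (436.6,218.4).

```bash
cat >> h.py <<'E'
from scipy.spatial.transform import Rotation as R
def go(t,yaw=None):
    s=telemetry.sense();r=R.from_euler('xyz',s['tcp_rot'],degrees=True)
    d=np.array(t)-s['tool_pos'];print('pose',s['tool_pos'].round(1) if hasattr(s['tool_pos'],'round') else s['tool_pos'],np.round(s['tcp_rot'],2),'shift tool /50',(r.inv().apply(d)/50).round(3))
    if yaw is not None: print('turn/360',((r.inv()*R.from_euler('xyz',[180,0,yaw],degrees=True)).as_rotvec()/2/np.pi).round(4))
E
python3 - <<'E'
from h import *
for n,s,h in(('a',(408.6,221.9),(436.6,218.4)),('b',(300.3,223.3),(328.3,219.8))):
    S=world('top','top1',*s,50);H=world('top','top1',*h,50);d=S-H
    print(n,S,H,np.hypot(*d[:2]),np.degrees(np.arctan2(-d[0],d[1])), np.load('pics/top1.npy')[int(s[1]),int(s[0])])
    print(world('top','top1',*s),world('top','top1',*h))
S=world('top','top1',408.6,221.9,50);go([S[0],S[1],180],8)
E
```

```text
a [ 518.8 -245.1   50. ] [ 528.1 -315.9   50. ] 71.40819280726826 7.483296907822603 1407.8324
[ 518.6 -245.    50.9] [ 527.8 -315.6   51.3]
b [514.4  27.   50. ] [523.7 -43.3  50. ] 70.91248127093002 7.535911344186049 1406.4081
[514.   27.   51.4] [524.5 -43.4  46.8]
pose [ 152.9 -579.6  230.3] [-1.799e+02 -1.000e-02  1.477e+01] shift tool /50 [ 8.782 -4.602  1.015]
turn/360 [-0.0003 -0.      0.0188]
```

```bash
python3 -m jog '[[[0.5,-0.26,0,0,0,0.0188,0],[0.8,-0.42,0.1,0,0,0,0],[0.88,-0.46,0.1,0,0,0,0],[0.88,-0.46,0.1,0,0,0,0],[0.88,-0.46,0.1,0,0,0,0],[0.88,-0.46,0.1,0,0,0,0],[0.88,-0.46,0.1,0,0,0,0],[0.88,-0.46,0.1,0,0,0,0],[0.88,-0.46,0.1,0,0,0,0],[0.8,-0.42,0.1,0,0,0,0],[0.5,-0.28,0.1,0,0,0,0],[0,0,0,0,0,0,0]]]' 20
python3 - <<'E'
from h import *
go([518.8,-245.1,70],7.5); shot('wrist','w1')
E
```

```text
time: 1.6
tool_pos: [553.4, -286.8, 179.9]
tcp_rot: [-179.9, 0.1, 8.2]
ft_force: [-0.4, 0.3, -0.4]
finger_gap: -0.1
pose [ 553.4 -286.8  179.9] [-1.7991e+02  8.0000e-02  8.1700e+00] shift tool /50 [-0.563 -0.921  2.201]
turn/360 [-0.0003  0.0002  0.0019]
```

View pics/w1.png

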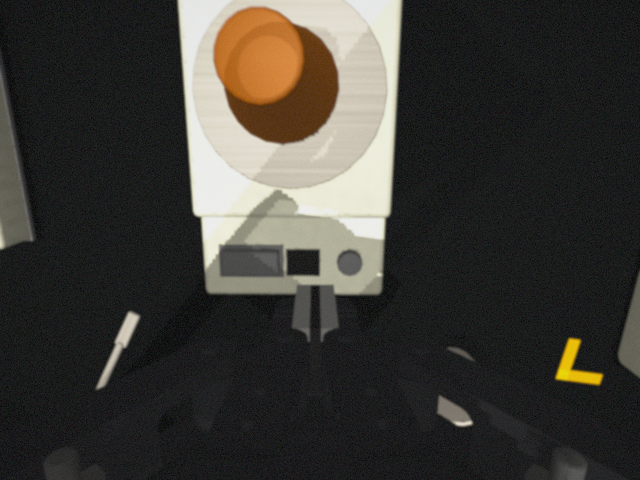

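The wrist view shows the flask's start key centred at (251,261), the round key at (349,263) and the shut fingertips at about (316,290). I'll cross-check the position.

```bash
python3 - <<'E'
from h import *
print(world('wrist','w1',251,261,50),world('wrist','w1',251,261),world('wrist','w1',349,263,50))
E
python3 -m jog '[[[-0.28,-0.46,0,0,0,0.0015,0],[-0.28,-0.46,0,0,0,0,0],[0,0,0.6,0,0,0,0],[0,0,0.8,0,0,0,0],[0,0,0.6,0,0,0,0],[0,0,0,0,0,0,0]]]'
```

```text
[ 521.2 -247.8   50. ] [ 521.4 -247.8   50.7] [ 529.4 -315.6   50. ]
time: 2.4
tool_pos: [515.7, -246.7, 78.5]
tcp_rot: [-179.8, 0.3, 7.4]
ft_force: [-0.5, 0.3, 0.2]
finger_gap: -0.0
```

```bash
python3 -m jog '[[[0.09,0,0.3,0,0,0,0],[0,0,0.1,0,0,0,0],[0,0,0,0,0,0,0],[0,0,0,0,0,0,0]]]'
```

```text
time: 2.9
tool_pos: [523.6, -246.6, 62.0]
tcp_rot: [180.0, -0.0, 7.5]
ft_force: [-0.3, 0.3, 0.1]
finger_gap: -0.4
```

```bash
python3 -m jog '[[[-0.05,0,0.06,0,0,0,0],[0,0,0.06,0,0,0,0],[0,0,0.04,0,0,0,0],[0,0,0.02,0,0,0,0],[0,0,0.02,0,0,0,0],[0,0,0,0,0,0,0]]]'; for i in 1 2 3 4 5; do python3 -c "
from bench import telemetry as t
s=t.sense();print(s['tool_pos'],s['ft_force'])"; done
```

```text
time: 3.65
tool_pos: [520.6, -246.7, 51.2]
tcp_rot: [-180.0, 0.0, 7.5]
ft_force: [0.1, 0.9, 0.5]
finger_gap: -0.2
[ 520.64677089 -246.7146601    51.19114921] [0.1387464  0.85299642 0.45514889]
[ 520.64677089 -246.7146601    51.19114921] [0.1387464  0.85299642 0.45514889]
[ 520.64677089 -246.7146601    51.19114921] [0.1387464  0.85299642 0.45514889]
[ 520.64677089 -246.7146601    51.19114921] [0.1387464  0.85299642 0.45514889]
[ 520.64677089 -246.7146601    51.19114921] [0.1387464  0.85299642 0.45514889]
```

Commanded height is 50 mm. Pressing in small steps.

```bash
python3 -m jog '[[[0,0,0.02,0,0,0,0],[0,0,0.02,0,0,0,0],[0,0,0,0,0,0,0]]]'; python3 -m jog '[[[0,0,0.02,0,0,0,0],[0,0,0.02,0,0,0,0],[0,0,0,0,0,0,0]]]';  python3 -m jog '[[[0,0,0.02,0,0,0,0],[0,0,0,0,0,0,0]]]'
```

```text
time: 4.03
tool_pos: [520.8, -246.8, 49.5]
tcp_rot: [180.0, -0.0, 7.5]
ft_force: [-0.2, 0.5, 1.3]
finger_gap: 0.3
time: 4.4
tool_pos: [520.8, -246.8, 47.3]
tcp_rot: [180.0, -0.0, 7.5]
ft_force: [0.3, -1.1, 1.8]
finger_gap: 0.3
time: 4.65
tool_pos: [520.8, -246.8, 46.3]
tcp_rot: [180.0, -0.0, 7.5]
ft_force: [1.4, -0.6, 2.3]
finger_gap: 0.2
```

```bash
for i in 1 2; do python3 -m jog '[[[0,0,0.012,0,0,0,0],[0,0,0.012,0,0,0,0],[0,0,0,0,0,0,0]]]'|sed -n '1,2p;4p'; done
```

```text
time: 5.03
tool_pos: [520.8, -246.8, 45.1]
ft_force: [0.3, -0.1, 2.8]
time: 5.4
tool_pos: [520.8, -246.8, 44.0]
ft_force: [0.2, 0.1, 4.2]
```

```bash
for i in 1 2; do python3 -m jog '[[[0,0,0.01,0,0,0,0],[0,0,0,0,0,0,0]]]'|sed -n '1,2p;4p'; done
```

```text
time: 5.65
tool_pos: [520.8, -246.8, 44.0]
ft_force: [-1.7, 0.9, 7.7]
time: 5.9
tool_pos: [520.8, -246.9, 43.9]
ft_force: [-3.6, 1.4, 11.5]
```

The hard stop is reached at z = 44.0 with 11 N, so the flask's key is home. Lifting and moving to hover over the beaker's key.

```bash
python3 -m jog '[[[0,0,-0.2,0,0,0,0],[0,0,-0.6,0,0,0,0],[0,0,-0.8,0,0,0,0],[0.07,-0.6,-0.4,0,0,0,0],[0.1,-0.9,0,0,0,0,0],[0.11,-1.0,0,0,0,0,0],[0.11,-1.0,0,0,0,0,0],[0.11,-0.9,0,0,0,0,0],[0.07,-0.6,0,0,0,0,0],[0.04,-0.42,0,0,0,0,0],[0,0,0,0,0,0,0],[0,0,0,0,0,0,0]]]'
python3 - <<'E'
from h import *
go([515.5,26,70],7.5); shot('wrist','w2')
E
```

```text
time: 7.4
tool_pos: [515.6, 25.4, 142.8]
tcp_rot: [180.0, 0.0, 7.5]
ft_force: [-0.4, -0.2, 0.2]
finger_gap: -0.1
pose [515.6  25.4 142.8] [1.7998e+02 3.0000e-02 7.4700e+00] shift tool /50 [ 1.000e-03 -1.200e-02  1.456e+00]
turn/360 [ 0.      0.0001 -0.0001]
```

View pics/w2.png

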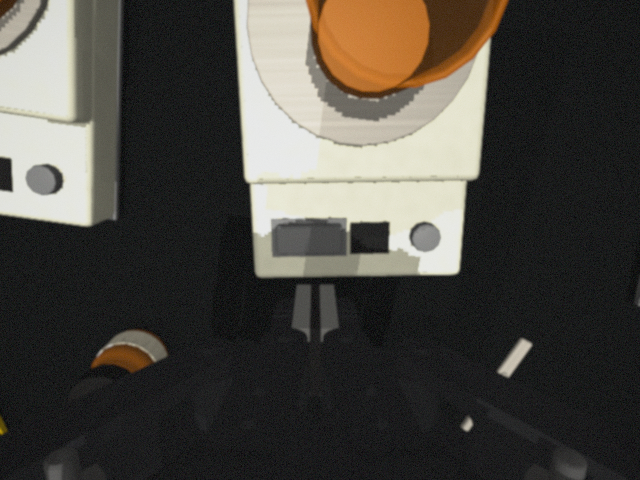

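The beaker's start key is at (310,238), straight ahead of the fingers, and the round key is well to the right at (425,237). The jar is at (125,370), below and clear.

```bash
python3 - <<'E'
from h import *
print(world('wrist','w2',310,238,50),world('wrist','w2',425,237,50))
E
python3 -m jog '[[[0,0,0.3,0,0,0,0],[0,0,0.6,0,0,0,0],[0,0,0.5,0,0,0,0],[0,0,0.2,0,0,0,0],[0,0,0,0,0,0,0],[0,0,0,0,0,0,0]]]'
```

```text
[516.7  27.8  50. ] [526.1 -39.5  50. ]
time: 8.2
tool_pos: [516.5, 25.7, 63.9]
tcp_rot: [180.0, -0.1, 7.4]
ft_force: [0.0, 0.3, 0.4]
finger_gap: -0.1
```

```bash
python3 -m jog '[[[0,-0.03,0.08,0,0,0,0],[0,0,0.08,0,0,0,0],[0,0,0.04,0,0,0,0],[0,0,0,0,0,0,0]]]'|sed -n '1,2p;4p'; python3 -m jog '[[[0,0,0.02,0,0,0,0],[0,0,0.02,0,0,0,0],[0,0,0.02,0,0,0,0],[0,0,0.02,0,0,0,0],[0,0,0,0,0,0,0]]]'|sed -n '1,2p;4p'; python3 -m jog '[[[0,0,0.02,0,0,0,0],[0,0,0.02,0,0,0,0],[0,0,0,0,0,0,0]]]'|sed -n '1,2p;4p'
```

```text
time: 8.7
tool_pos: [515.3, 27.4, 52.7]
ft_force: [-0.2, 0.5, -0.6]
time: 9.32
tool_pos: [515.6, 27.4, 49.0]
ft_force: [-1.2, -0.0, 2.0]
time: 9.7
tool_pos: [515.6, 27.4, 46.8]
ft_force: [-1.0, -0.1, 0.5]
```

```bash
for i in 1 2; do python3 -m jog '[[[0,0,0.012,0,0,0,0],[0,0,0.012,0,0,0,0],[0,0,0,0,0,0,0]]]'|sed -n '1,2p;4p'; done
```

```text
time: 10.07
tool_pos: [515.6, 27.4, 45.7]
ft_force: [-0.3, -0.4, 1.7]
time: 10.45
tool_pos: [515.6, 27.4, 44.5]
ft_force: [0.3, -0.4, 0.4]
```

```bash
for i in 1 2 3; do python3 -m jog '[[[0,0,0.01,0,0,0,0],[0,0,0,0,0,0,0]]]'|sed -n '1,2p;4p'; done
```

```text
time: 10.7
tool_pos: [515.6, 27.4, 44.1]
ft_force: [-0.6, -0.2, 2.9]
time: 10.95
tool_pos: [515.6, 27.4, 44.0]
ft_force: [-3.2, -0.3, 7.3]
time: 11.2
tool_pos: [515.6, 27.4, 43.9]
ft_force: [-5.0, -0.3, 11.9]
```

The stop is reached again at 44.0. Withdrawing straight up, then back a little, and checking.

```bash
python3 -m jog '[[[0,0,-0.2,0,0,0,0],[0,0,-0.6,0,0,0,0],[0,0,-0.9,0,0,0,0],[0,0,-0.9,0,0,0,0],[-0.3,0,-0.8,0,0,0,0],[-0.6,0,-0.5,0,0,0,0],[-0.6,0,-0.2,0,0,0,0],[0,0,0,0,0,0,0],[0,0,0,0,0,0,0],[0,0,0,0,0,0,0]]]'
python3 - <<'E'
from h import *
shot('scene','sc2');shot('wrist','w3')
a=cv2.imread('pics/sc2.png');b=cv2.imread('pics/sc1.png')
c=lambda p:cv2.resize(p[190:370,130:470],None,fx=2.3,fy=1.65*1,interpolation=cv2.INTER_CUBIC)
cv2.imwrite('pics/cmp.png',np.vstack([c(b),c(a)]))
E
```

```text
time: 12.45
tool_pos: [441.3, 17.7, 247.3]
tcp_rot: [-180.0, 0.1, 7.5]
ft_force: [0.2, -0.1, 0.2]
finger_gap: 0.3
```

View pics/cmp.png

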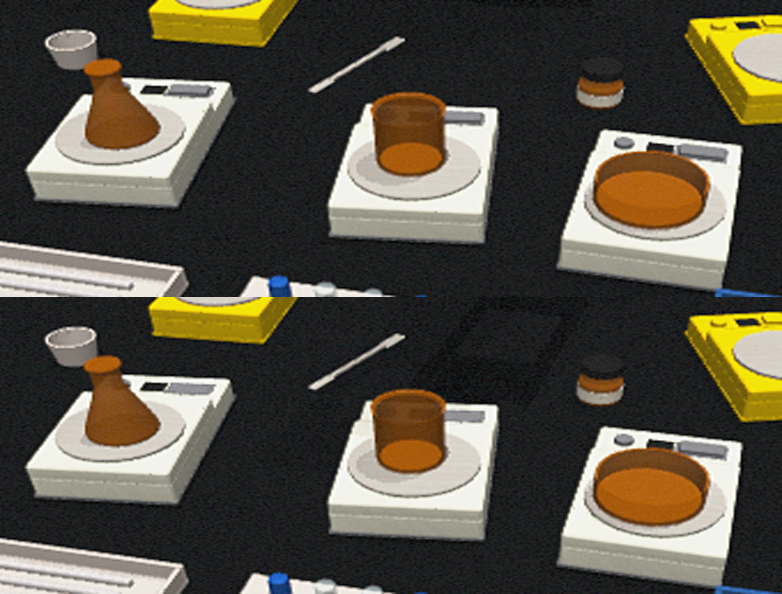

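View pics/w3.png

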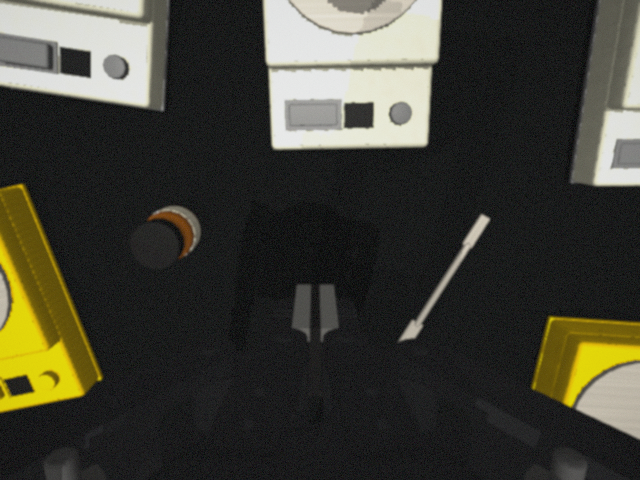

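The before/after comparison shows the start keys of flask (180,387) and beaker (465,415) visibly lower. The dish stirrer, glassware and bystanders haven't moved. In the wrist view, the beaker's start key (313,115) has lost its raised side and its round key (400,113) is still proud. The gripper is clear of everything.

```bash
python3 -c "
from bench import job
print(job.hand_in())"
```

```text
the job is handed in; nothing more can be done
None
```

I pressed the flask stirrer's start key first, then the beaker stirrer's. I used shut fingers and small downward steps, then withdrew to 247 mm height and handed the job in at about 12.6 s.

- **Key travel:** both keys reached their hard stop at a TCP height of 44.0 mm, which is the full 6 mm down. The last force reading on each was about 12 N, against the 30 N limit.
- **After withdrawing:** the pictures showed both start keys lowered. The dish stirrer's keys, the glassware, and the jar, spatula and cup had not moved, and the wrist force was near zero.
- **Not checked from near:** the flask stirrer's round key was hidden behind the flask in the last scene view. The press was about 70 mm away from it. The wash bottle lay outside the last crop, and the arm never went near it.
- **Disagreements:** the top and wrist cameras put the keys 2–4 mm apart, within what the key size allows. Some force readings on the beaker's key (0.4–2 N) were below the stated 3 N friction, probably sensor noise.

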